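# Hold back the lathe belt tensioner

### The job

The drive belt of the watchmaker's lathe is about to be slipped on. Push the sprung blue tensioner arm back by its upright brass pin, past the click of the red pawl, and on until you feel it come up firmly against the rubber-tipped stop screw, without forcing it. Keep it pressed against the stop and finish while holding it there (do not let it fall back onto the pawl); leave the two cream pots and the loupe where they stand.

Things in the scene. Friction and masses are not known exactly. Their poses are not given: they have to be found in the camera images.
- tensioner: Tensioner unit fixed to the bench: grey base plate 185 x 235 mm, 12 mm thick. Its origin is on the arm's upright pivot axis, at bench level; the plate reaches from x = -70 to +114 mm and y = -35 to +199 mm of it. The arm points roughly along its +y and is pushed towards its +x (away from the robot, give or take the unit's yaw).
- tension_arm (a joint): Angle q of the blue sprung arm about its upright pivot, rad. 0 = rest; grows as it is pushed. At q it points along (sin(q-0.30), cos(q-0.30)) in the unit's x, y. Bar 16 mm wide, top 38 mm above the bench. The click comes at about q = 0.35; let go after it, the arm falls back on the pawl at about 0.35. The stop is met between 0.46 and 0.64.
- pin_top (a point): Centre of the top of the brass pin standing on the arm, 105 mm from the pivot axis: 14 mm across, top 100 mm above the bench, rising from the bar at 38 mm. Push it or pinch it from above. The spring pushes back at the pin with about 4 N at q = 0 and 8 N at q = 0.6; riding over the pawl (q = 0.15 to 0.36) takes a few newtons more, which drop off at the click.
- idler (a point): Top centre of the black idler pulley on the arm, 50 mm from the pivot axis, 30 mm across, top 52 mm above the bench.
- roller (a point): Top centre of the steel ratchet roller at the arm's tip, 150 mm from the pivot axis, 12 mm across, top 40 mm above the bench.
- pawl (a joint): Angle of the red ratchet pawl about its post, rad. 0 = sprung in, at rest; grows to about 0.15 as the arm's roller pushes it outward and snaps back to about 0 at the click. It lies beyond the arm's tip, top 36 mm above the bench (its post 46 mm).
- stop_bracket: Dark bracket, top 46 mm above the bench, with a brass screw whose rubber tip meets the arm's bar 80 mm from the pivot. Origin: mean place of the tip, 12 mm above the bench; x along the screw, away from the arm. The screw is set up to 7 mm in or out each time: feel for it. The rubber is slightly soft. Pushing the pin with some 5 N more than the spring needs is plenty.
- pot_a: Bystander: cream plastic pot 58 mm across, 36 mm high, origin under its centre, standing loose on the bench.
- pot_b: Bystander: smaller cream plastic pot 52 mm across, 32 mm high, origin under its centre, loose.
- loupe: Bystander: black eyeglass loupe 34 mm across, 30 mm high, origin under its centre, loose.

How it is judged:
By the outcome, as a careful person would: the job done as asked, in the order asked, and still so for the second after the job is handed in, while the arm keeps its last pose, push and grip.
It also fails if it takes over 48 s, if anything falls off the work surface, if the arm or the gripper's body presses on something with over 40 N, if the wrist force passes 120 N, or if a joint passes its speed limit or range.

### The arm

A 6-joint arm with a two-finger parallel gripper is mounted at the origin on the work surface. World frame = base frame: x ahead of the robot, y to its left, z up, the work surface at z = 0. Lengths are in m, angles in rad, forces in N, time in s.
With the tool pointing down it reaches from about 0.275 to 1 m from the base axis. Payload 8.4 kg.
Tool frame: the origin (TCP) lies midway between the tips of the shut fingers; the grasp point (between the pads) lies 19 mm behind it (ctrl.hold_point_z is the z of the grasp point in the tool frame, in m); z points along the fingers, y is the line along which they close (so a half turn about z gives the same grasp; the last joint's range is limited). The gripper opens to 85 mm and grips with 20 to 120 N. Pads are 22 mm wide; open, the fingers measure 114 mm over their backs; the gripper's body (76 mm by 85 mm) begins 54 mm behind the grasp point. The pads swing forward as they close: fully open they stand 13 mm farther back than shut.
Start: joints at [-0.002, 0.353, 1.633, -0, 1.155, -0.002], TCP at [0.625, -0, 0.231] pointing down, gripper open.
Joint ranges: [-2.63, 2.63], [-0.92, 2.1], [0.06, 2.66], [-1.3, 4.44], [0, 2.69], [-3.02, 3.02]. Speed limits (rad/s): [2.22, 2.22, 2.79, 3.14, 3.14, 3.14].

### API

Orientations are given as a unit quaternion [x, y, z, w].
In Python, from cell import ctrl, imaging, workorder, finder gives the robot as it stands.
- The arm moves only by the tool step_arm, never from a script. Its arguments are lists of equal length, an entry for each row: "grip": the finger opening in mm, from 0 to 85.4; "offset": the shift along the tool's x, y, z in mm, a list of three; "rotation": the turn, a rotation vector about the tool's x, y, z in rad, a list of three. A call has 1 to 20 rows; each row shifts and turns the commanded pose from where the row before left it, along the tool's axes as they then stand; what a row does not reach is not made up. A row lasts 1/10 s, in which the tool goes at most 50 mm and 8.59 degrees, less where a joint would pass 70% of its speed; a pose out of reach is approached as far as the arm can. A call with a gripper value outside its range is refused whole. The fingers move at their own pace and stop on an object; "newtons" is the grip in N (left out, the last holds). Time passes only in rows, so rows that do not move let the fingers close. It gives the time, the measured TCP pose, the force, the opening and the grip force at its end, in the units of the state.
- ctrl.state(): the state, without advancing time (a new reading comes with each control period).
- imaging.capture(name): name is "scene" or "side" or "wrist"; returns the picture (384x512x3 uint8, blue, green, red); there is no depth.
- imaging.camera_params(name): a dict with "intrinsics" (3x3 intrinsics, pixels), "eye" and "attitude" of the camera in the world; the wrist camera has in their place "tool_from_camera" (4x4, takes a point from camera to tool coordinates, whose origin is the TCP and whose axes are the flange's). Camera axes: x right, y down, z forward; pixel columns grow to the right and rows downward; lengths in m; the calibration is good to about 2 mm. A picture is of the moment at which its call begins: read the wrist's pose just before it. camera_params takes no time and is no camera call.
- workorder.sign_off(): hands the job in; it is judged then, once.
Trained networks look in the newest picture that a camera, given by its name, has taken for a name from the list of things; names that differ only in an ending like _2 or _b are one class to them, and where a whole thing is asked for, a point or a joint stands for the part that bears it (a point fixed in the world has none). Each returns a list of dicts, best first, with "p" (0 to 1); they miss things now and then, are a little off and sometimes report something else, mostly with a low value. They report only what shows in the picture. A call takes as long as a camera call.
- finder.spot_in(camera, label): "xy" ([column, row] in pixels, amid what is visible of it).
- finder.cut_out(camera, label): "region" (384x512 bool, what is visible of it) and "xy" ([column, row] in pixels, amid what is visible of it).
The state is a dict: "t": time; "joint_pos": joint angles; "joint_velocities": joint speeds; "joint_torque": joint torques, N m; "tcp_pos": TCP position; "tool_rot": TCP orientation; "contact_force": force on the tool from outside, world axes, zero at the start; "torque": the same for the moment, N m; "finger_gap": finger opening in m; "grip_force": force on a finger pad.
Only numpy, scipy, OpenCV 4.12 (cv2) and the standard library are available. Lean on these libraries where they do the work, as an engineer would, in place of code of your own. Each camera call takes 0.05 s, during which the arm holds its last target. There are 200 camera calls.

## Working session

There is one attempt and no reset: what is moved stays moved. The work goes in short steps, Python scripts to look and compute and a tool call to move; the robot and the scene stay as the last step left them, time stands still between calls to the robot, and variables do not carry over. Pictures are saved under pics/ and viewed, at most 10 in all, crops included, and the job is handed in when it is done.

Besides the shell and the picture viewer there is one more tool, called after "Request:" as name(argument=value, ...) on one line, values as JSON. step_arm: Moves the arm, as the interface text tells. Its arguments: {"type":"object","properties":{"grip":{"type":"array"},"offset":{"type":"array"},"rotation":{"type":"array"},"newtons":{"type":"number"}},"required":["grip","offset","rotation"]}

```bash
mkdir -p pics; cat > h.py <<'E'
from cell import ctrl, imaging, workorder, finder
import numpy as np, cv2
from scipy.spatial.transform import Rotation as R
def cam(n):
    p=imaging.camera_params(n); K=np.array(p["intrinsics"])
    if "eye" in p:
        A=np.array(p["attitude"]); 
        A=R.from_quat(A).as_matrix() if A.size==4 else A
        return K,A,np.array(p["eye"])
    s=ctrl.state(); T=np.array(p["tool_from_camera"]); Rt=R.from_quat(s["tool_rot"]).as_matrix()
    return K,Rt@T[:3,:3],Rt@T[:3,3]+s["tcp_pos"]
def ray(c,xy,z):
    K,A,e=c; d=A@np.linalg.solve(K,[*xy,1]); return e+d*(z-e[2])/d[2]
def proj(c,P):
    K,A,e=c; q=K@(A.T@(np.array(P)-e)); return q[:2]/q[2]
E
python3 - <<'E'
from h import *
ims=[]
for n in ["scene","side"]:
    im=imaging.capture(n); c=cam(n); ims.append(im)
    for l,z in [("pin_top",.1),("idler",.052),("roller",.04),("stop_bracket",.03),("pawl",.036),("pot_a",.02),("loupe",.02),("tensioner",.012)]:
        for d in finder.spot_in(n,l)[:2]:
            print(n,l,round(d["p"],2),np.round(d["xy"]),np.round(ray(c,d["xy"],z),3))
    print(imaging.camera_params(n)["attitude"],c[2])
cv2.imwrite("pics/a.png",ims[0]);cv2.imwrite("pics/b.png",ims[1])
print(ctrl.state())
E
```

```text
scene pin_top 0.76 [249. 206.] [0.667 0.012 0.1  ]
scene idler 0.75 [251. 205.] [0.604 0.006 0.052]
scene roller 0.57 [251. 203.] [0.584 0.003 0.04 ]
scene stop_bracket 0.93 [234. 237.] [ 0.677 -0.012  0.03 ]
scene stop_bracket 0.66 [293. 220.] [0.605 0.091 0.03 ]
scene pawl 0.49 [293. 218.] [0.607 0.091 0.036]
scene pot_a 0.93 [187. 278.] [ 0.782 -0.07   0.02 ]
scene pot_a 0.61 [168. 207.] [ 0.607 -0.165  0.02 ]
scene loupe 0.62 [267. 292.] [0.786 0.068 0.02 ]
scene tensioner 0.79 [248. 236.] [0.652 0.011 0.012]
[ 0.56496458  0.68916675 -0.34262516 -0.29744278] [1.25157537 0.11229239 0.57054707]
side pin_top 0.79 [262. 215.] [0.544 0.069 0.1  ]
side idler 0.8 [262. 212.] [0.586 0.008 0.052]
side roller 0.89 [263. 211.] [ 0.597 -0.01   0.04 ]
side stop_bracket 0.78 [230. 198.] [ 0.678 -0.016  0.03 ]
side pawl 0.8 [225. 243.] [0.596 0.095 0.036]
side pot_a 0.71 [305. 179.] [ 0.613 -0.18   0.02 ]
side pot_a 0.59 [211. 173.] [ 0.78  -0.075  0.02 ]
side loupe 0.64 [158. 206.] [0.773 0.077 0.02 ]
side tensioner 0.76 [240. 226.] [0.624 0.022 0.012]
[-0.28097894  0.83030755 -0.45988051  0.14195111] [0.25890254 0.47450905 0.45974867]
{'t': 0.9, 'joint_pos': array([-2.40457840e-03,  3.53023839e-01,  1.63338386e+00,  3.98597754e-06,
        1.15518540e+00, -2.41233666e-03]), 'joint_velocities': array([ 7.91518275e-04,  3.67346505e-04,  7.03825576e-04, -4.82888084e-04,
       -3.02430027e-05,  1.38871893e-03]), 'joint_torque': array([-7.77192272e-04, -6.05160570e+01, -3.42438555e+01,  1.09059675e-05,
        1.30223430e-03, -1.78213958e-05]), 'tcp_pos': array([ 6.25015431e-01, -1.64745767e-06,  2.31272987e-01]), 'tool_rot': array([ 7.07104607e-01,  7.07108955e-01,  1.13703450e-06, -1.44227925e-06]), 'contact_force': array([-0.11773819,  0.07425234, -0.11404674]), 'torque': array([-0.00085411,  0.03372882,  0.02328556]), 'grip_force': 0.0, 'finger_gap': 0.0855736633235235}
```

View pics/a.png

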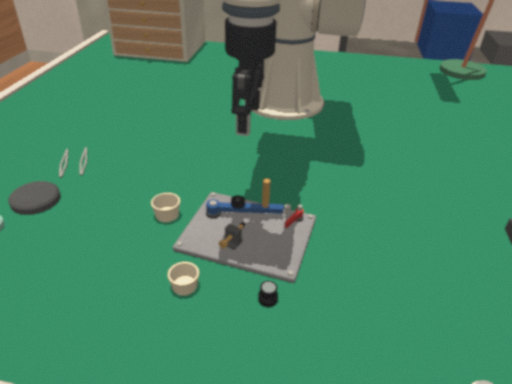

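View pics/b.png

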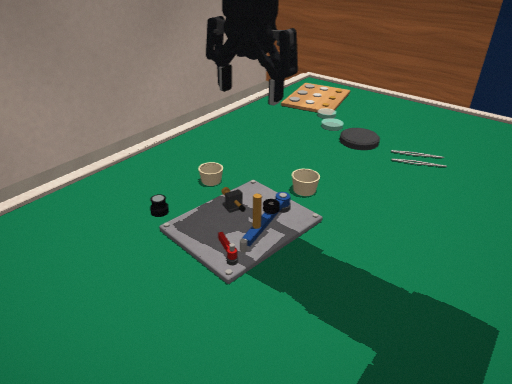

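The scene view shows the pin top at about (267,181), idler (238,201), pivot (213,208), roller (286,208). In the side view they are at about (257,195), (271,206), (283,200), (245,240). The networks put those parts on the whole arm, so I'll fit the unit's pose from these points.

```bash
python3 - <<'E'
from h import *
a=cv2.imread("pics/a.png")[165:285,170:330];b=cv2.imread("pics/b.png")[160:280,160:320]
cv2.imwrite("pics/c.png",np.vstack([cv2.resize(x,None,fx=2.5*1,fy=2.5,interpolation=cv2.INTER_CUBIC) for x in (a,b)]))
cs,cd=cam("scene"),cam("side")
obs=[(cs,(267,181),105,.1),(cs,(238,199),50,.052),(cs,(286,206),150,.04),(cd,(257,195),105,.1),(cd,(271,203),50,.052),(cd,(245,240),150,.04)]
from scipy.optimize import least_squares
def pt(v,r,z): return [v[0]+r/1e3*np.sin(v[2]),v[1]+r/1e3*np.cos(v[2]),z]
s=least_squares(lambda v:np.concatenate([proj(c,pt(v,r,z))-o for c,o,r,z in obs]),[.6,-.08,0])
print(s.x,np.round(s.fun,1)); print("yaw",-(s.x[2]+.3),"pin",pt(s.x,105,.1))
yaw=-(s.x[2]+.3)
for x,y in [(-70,-35),(114,-35),(114,199),(-70,199)]:
    P=[*(s.x[:2]+R.from_euler('z',yaw).as_matrix()[:2,:2]@[x/1e3,y/1e3]),.012]; print(np.round(P,3),proj(cs,P).round(),proj(cd,P).round())
E
```

```text
[ 0.60036379 -0.0730576  -0.18002991] [-1.1 -1.3 -0.8 -0.1  0.9 -1.3  0.2  0.  -0.4 -0.2 -1.3  0.4]
yaw -0.11997008645499649 pin [np.float64(0.5815625911692661), np.float64(0.030245423840490088), 0.1]
[ 0.527 -0.099  0.012] [209. 191.] [322. 215.]
[ 0.709 -0.121  0.012] [172. 247.] [251. 178.]
[0.737 0.111 0.012] [296. 278.] [158. 226.]
[0.555 0.133 0.012] [315. 214.] [229. 279.]
```

View pics/c.png

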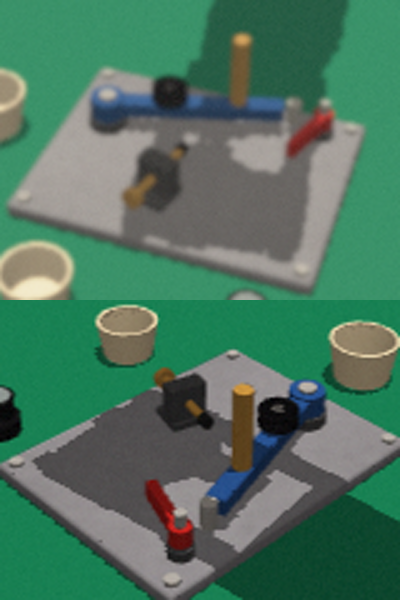

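The points fit to about 1 px: pin top at (0.582, 0.030), arm heading -0.18. The plate corners also agree with the picture. The plan is to lower partly open fingers around the pin and push with the rear pad, turning along the arc. First I'll move above the pin and check with the wrist camera.

Request:
step_arm(grip=[60,60,60,60,60,60,60,60,60], offset=[[5,-7,10],[5,-7,10],[5,-7,10],[5,-7,10],[5,-7,10],[5,-8,10],[0,0,0],[0,0,0],[0,0,0]], rotation=[[0,0,0],[0,0,0],[0,0,0],[0,0,0],[0,0,0],[0,0,0],[0,0,-0.09],[0,0,-0.09],[0,0,0]], newtons=60)

```text
t: 1.8
tcp_pos: [0.5815, 0.0303, 0.1708]
tool_rot: [0.64, 0.768, -0.0, -0.0]
contact_force: [-0.9, 0.5, 0.2]
finger_gap: 0.0602
grip_force: 0.0
```

```bash
python3 - <<'E'
from h import *
c=cam("wrist"); im=imaging.capture("wrist"); s=ctrl.state()
print(s["t"],s["tcp_pos"],s["tool_rot"],s["contact_force"],s["finger_gap"])
p=[.5816,.0302,.1]; print(proj(c,p))
for l in ["pin_top","idler","roller"]: print(l,[(round(d["p"],2),d["xy"]) for d in finder.spot_in("wrist",l)[:2]])
cv2.circle(im,tuple(int(v) for v in proj(c,p)),3,(0,0,255),-1)
cv2.imwrite("pics/d.png",im)
E
```

```text
1.85 [0.58167616 0.03023541 0.17092829] [ 6.41334889e-01  7.67261070e-01 -7.61715431e-05 -7.47664299e-05] [ 0.43058533  0.40912446 -0.41943789] 0.0600053421673477
[252.03745194 197.77969021]
pin_top [(0.88, [253.7, 215.9])]
idler [(0.96, [252.4, 217.1])]
roller [(0.67, [255.4, 218.8])]
```

View pics/d.png

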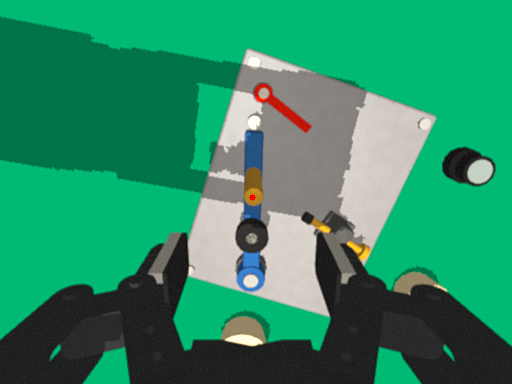

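The projected pin position falls exactly on the brass pin top (252,198), and the arm is aligned with the tool's x axis. Next I'll lower the fingers around it and narrow them to a loose cage.

Request:
step_arm(grip=[60,60,60,60,60,60,50,40,30,24,24,24,24,24], offset=[[0,0,20],[0,0,20],[0,0,20],[0,0,20],[0,0,15],[0,0,10],[0,0,0],[0,0,0],[0,0,0],[0,0,0],[0,0,0],[0,0,0],[0,0,0],[0,0,0]], rotation=[[0,0,0],[0,0,0],[0,0,0],[0,0,0],[0,0,0],[0,0,0],[0,0,0],[0,0,0],[0,0,0],[0,0,0],[0,0,0],[0,0,0],[0,0,0],[0,0,0]])

```text
t: 3.4
tcp_pos: [0.582, 0.03, 0.0664]
tool_rot: [0.641, 0.768, 0.0, 0.0]
contact_force: [-1.2, -0.1, 0.1]
finger_gap: 0.0239
grip_force: 0.0
```

Request:
step_arm(grip=[24,24,24,24,24,24,24,24,24,24], offset=[[0,2,0],[0,2,0],[0,1,0],[0,1,0],[0,1,0],[0,2,0],[0,2,0],[0,2,0],[0,0,0],[0,0,0]], rotation=[[0,0,0],[0,0,0],[0,0,0],[0,0,0],[0,0,0.01],[0,0,0.02],[0,0,0.02],[0,0,0.02],[0,0,0],[0,0,0]])

```text
t: 4.4
tcp_pos: [0.5944, 0.0318, 0.066]
tool_rot: [0.667, 0.745, -0.001, -0.0]
contact_force: [-3.3, -4.0, 1.8]
finger_gap: 0.0241
grip_force: 2.0
```

```bash
cat > w.py <<'E'
from h import *
P=np.array([.6004,-.0731])
F=[];X=[]
for _ in range(4): imaging.capture("wrist"); s=ctrl.state(); F.append(s["contact_force"]); X.append(s["tcp_pos"])
Rt=R.from_quat(s["tool_rot"]).as_matrix(); d=Rt.T@np.mean(F,0)
v=np.mean(X,0)[:2]-P; x=Rt[:2,0]; y=Rt[:2,1]
print("t",s["t"],"toolF",d.round(2),"std",np.std(F,0).round(1),"rad,tan mm",(1e3*v@x).round(1),(1e3*v@y).round(1),"heading",np.arctan2(x[0],x[1]).round(3),"q_est",(np.arctan2(*v)-.005/.105+.18).round(3),"gap",s["finger_gap"].round(4),"z",s["tcp_pos"][2].round(4))
E
python3 w.py
```

```text
Traceback (most recent call last):
  File "w.py", line 7, in <module>
    print("t",s["t"],"toolF",d.round(2),"std",np.std(F,0).round(1),"rad,tan mm",(1e3*v@x).round(1),(1e3*v@y).round(1),"heading",np.arctan2(x[0],x[1]).round(3),"q_est",(np.arctan2(*v)-.005/.105+.18).round(3),"gap",s["finger_gap"].round(4),"z",s["tcp_pos"][2].round(4))
                                                                                                                                                                                                                     ^^^^^^^^^^^^^^^^^^^^^
AttributeError: 'float' object has no attribute 'round'
```

```bash
sed -i 's/s\["finger_gap"\].round(4)/round(s["finger_gap"],4)/; s/s\["t"\],"toolF"/round(s["t"],2),"toolF"/' w.py; python3 w.py
```

```text
t 4.8 toolF [-2.93 -4.39 -0.94] std [0.6 0.3 0.5] rad,tan mm 104.9 5.5 heading -0.11 q_est 0.075 gap 0.0241 z 0.0661
```

Request:
step_arm(grip=[24,24,24,24,24,24,24,24,24,24,24], offset=[[0,2.1,0],[0,2.1,0],[0,2.1,0],[0,2.1,0],[0,2.1,0],[0,2.1,0],[0,2.1,0],[0,2.1,0],[0,2.1,0],[0,2.1,0],[0,0,0]], rotation=[[0,0,0.02],[0,0,0.02],[0,0,0.02],[0,0,0.02],[0,0,0.02],[0,0,0.02],[0,0,0.02],[0,0,0.02],[0,0,0.02],[0,0,0.02],[0,0,0]])

```text
t: 5.9
tcp_pos: [0.6135, 0.0319, 0.0656]
tool_rot: [0.739, 0.674, -0.002, -0.001]
contact_force: [-8.6, -5.5, 3.0]
finger_gap: 0.0244
grip_force: 4.2
```

```bash
python3 w.py
```

```text
t 6.1 toolF [-5.6  -8.01 -3.74] std [0.5 0.5 0.4] rad,tan mm 105.7 3.6 heading 0.09 q_est 0.257 gap 0.024 z 0.0656
```

Request:
step_arm(grip=[24,24,24,24,24,24,24,24,24], offset=[[-0.3,2.1,0],[-0.3,2.1,0],[-0.3,2.1,0],[-0.3,2.1,0],[-0.3,2.1,0],[-0.2,2.1,0],[-0.2,2.1,0],[0,0,0],[0,0,0]], rotation=[[0,0,0.02],[0,0,0.02],[0,0,0.02],[0,0,0.02],[0,0,0.02],[0,0,0.02],[0,0,0.02],[0,0,0],[0,0,0]])

```text
t: 7.0
tcp_pos: [0.6286, 0.0287, 0.0657]
tool_rot: [0.784, 0.621, -0.001, -0.001]
contact_force: [-6.6, 0.4, 1.7]
finger_gap: 0.024
grip_force: 3.1
```

```bash
python3 w.py
```

```text
t 7.2 toolF [-1.47 -6.59 -1.22] std [0.5 0.2 0.4] rad,tan mm 105.6 4.1 heading 0.231 q_est 0.402 gap 0.0239 z 0.0656
```

The force fell from above 8 N to 6.6 N at q≈0.40, which matches the spring alone, so the click is behind us. From here I'll feel for the stop in small steps.

Request:
step_arm(grip=[24,24,24,24,24,24], offset=[[-0.1,1,0],[-0.1,1,0],[-0.1,1,0],[-0.1,1,0],[-0.1,1,0],[0,0,0]], rotation=[[0,0,0.01],[0,0,0.01],[0,0,0.01],[0,0,0.01],[0,0,0.01],[0,0,0]])

```text
t: 7.8
tcp_pos: [0.6332, 0.0272, 0.0657]
tool_rot: [0.799, 0.601, -0.001, -0.001]
contact_force: [-6.6, 0.9, 1.7]
finger_gap: 0.0239
grip_force: 3.3
```

```bash
python3 w.py
```

```text
t 8.0 toolF [-0.8  -6.56 -1.25] std [0.4 0.5 0.5] rad,tan mm 105.5 3.7 heading 0.281 q_est 0.448 gap 0.0244 z 0.0657
```

Request:
step_arm(grip=[24,24,24,24], offset=[[-0.1,1,0],[-0.1,1,0],[-0.1,1,0],[0,0,0]], rotation=[[0,0,0.01],[0,0,0.01],[0,0,0.01],[0,0,0]])

```text
t: 8.4
tcp_pos: [0.636, 0.0262, 0.0657]
tool_rot: [0.808, 0.589, -0.001, -0.001]
contact_force: [-6.4, 0.8, 1.8]
finger_gap: 0.0239
grip_force: 3.4
```

```bash
python3 w.py
```

```text
t 8.6 toolF [-0.8  -6.77 -1.91] std [0.4 0.4 0.5] rad,tan mm 105.4 3.5 heading 0.311 q_est 0.477 gap 0.0239 z 0.0657
```

Request:
step_arm(grip=[24,24,24,24], offset=[[-0.1,1,0],[-0.1,1,0],[-0.1,1,0],[0,0,0]], rotation=[[0,0,0.01],[0,0,0.01],[0,0,0.01],[0,0,0]])

```text
t: 9.0
tcp_pos: [0.6388, 0.025, 0.0657]
tool_rot: [0.817, 0.577, -0.001, -0.001]
contact_force: [-6.9, 2.5, 1.6]
finger_gap: 0.0241
grip_force: 3.6
```

```bash
python3 w.py
```

```text
t 9.2 toolF [-0.09 -7.14 -2.08] std [0.6 0.1 0.4] rad,tan mm 105.3 3.3 heading 0.341 q_est 0.505 gap 0.0236 z 0.0657
```

Request:
step_arm(grip=[24,24,24], offset=[[-0.1,1,0],[-0.1,1,0],[0,0,0]], rotation=[[0,0,0.01],[0,0,0.01],[0,0,0]])

```text
t: 9.5
tcp_pos: [0.6406, 0.0243, 0.0657]
tool_rot: [0.823, 0.569, -0.001, -0.001]
contact_force: [-7.4, 2.5, 2.8]
finger_gap: 0.0238
grip_force: 3.6
```

```bash
python3 w.py
```

```text
t 9.7 toolF [-0.13 -6.92 -1.78] std [0.2 0.5 0.6] rad,tan mm 105.3 3.2 heading 0.361 q_est 0.523 gap 0.0242 z 0.0657
```

Request:
step_arm(grip=[24,24,24], offset=[[0,1,0],[0,1,0],[0,0,0]], rotation=[[0,0,0.01],[0,0,0.01],[0,0,0]])

```text
t: 10.0
tcp_pos: [0.6423, 0.0235, 0.0656]
tool_rot: [0.828, 0.56, -0.001, -0.001]
contact_force: [-7.1, 1.4, 0.9]
finger_gap: 0.024
grip_force: 3.7
```

```bash
python3 w.py
```

```text
t 10.2 toolF [-0.29 -7.2  -2.09] std [0.2 0.5 0.3] rad,tan mm 105.3 3.0 heading 0.381 q_est 0.542 gap 0.0239 z 0.0657
```

Request:
step_arm(grip=[24,24,24], offset=[[0,1,0],[0,1,0],[0,0,0]], rotation=[[0,0,0.01],[0,0,0.01],[0,0,0]])

```text
t: 10.5
tcp_pos: [0.6441, 0.0227, 0.0656]
tool_rot: [0.834, 0.552, -0.001, -0.001]
contact_force: [-7.4, 1.7, 2.7]
finger_gap: 0.0241
grip_force: 3.9
```

```bash
python3 w.py
```

```text
t 10.7 toolF [-1.59 -7.86 -2.25] std [0.3 0.5 0.3] rad,tan mm 105.2 2.8 heading 0.401 q_est 0.56 gap 0.0242 z 0.0657
```

Request:
step_arm(grip=[24,24], offset=[[0,1,0],[0,0,0]], rotation=[[0,0,0.01],[0,0,0]])

```text
t: 10.9
tcp_pos: [0.6443, 0.0225, 0.0656]
tool_rot: [0.837, 0.548, -0.002, -0.002]
contact_force: [-10.1, 2.2, 3.9]
finger_gap: 0.0242
grip_force: 5.0
```

```bash
python3 w.py
```

```text
t 11.1 toolF [-1.   -9.95 -4.09] std [0.3 0.3 0.2] rad,tan mm 105.2 2.1 heading 0.411 q_est 0.564 gap 0.0237 z 0.0656
```

Request:
step_arm(grip=[24,24], offset=[[0,1,0],[0,0,0]], rotation=[[0,0,0.01],[0,0,0]])

```text
t: 11.3
tcp_pos: [0.6446, 0.0223, 0.0655]
tool_rot: [0.839, 0.544, -0.002, -0.002]
contact_force: [-12.1, 4.0, 5.5]
finger_gap: 0.0242
grip_force: 6.4
```

```bash
python3 w.py
```

```text
t 11.5 toolF [ -1.54 -12.38  -6.27] std [0.2 0.3 0.2] rad,tan mm 105.1 1.3 heading 0.421 q_est 0.566 gap 0.024 z 0.0655
```

Request:
step_arm(grip=[24,24], offset=[[0,1,0],[0,0,0]], rotation=[[0,0,0.01],[0,0,0]])

```text
t: 11.7
tcp_pos: [0.6447, 0.0221, 0.0655]
tool_rot: [0.842, 0.539, -0.003, -0.003]
contact_force: [-14.1, 5.3, 8.0]
finger_gap: 0.0241
grip_force: 7.9
```

```bash
python3 w.py
```

```text
t 11.9 toolF [ -1.65 -15.84  -7.85] std [0.6 0.4 0.3] rad,tan mm 105.0 0.5 heading 0.431 q_est 0.568 gap 0.0236 z 0.0655
```

The stop is felt clearly: the tool has stopped moving at q≈0.565 while the force climbs about 3 N per mm. It's now about 8 N over the spring, so I'll ease back to about 5 N over.

Request:
step_arm(grip=[24,24,24,24,24], offset=[[0,-0.8,0],[0,0,0],[0,0,0],[0,0,0],[0,0,0]], rotation=[[0,0,0],[0,0,0],[0,0,0],[0,0,0],[0,0,0]])

```text
t: 12.4
tcp_pos: [0.6445, 0.0222, 0.0655]
tool_rot: [0.842, 0.54, -0.003, -0.002]
contact_force: [-12.6, 3.5, 5.6]
finger_gap: 0.0241
grip_force: 6.6
```

```bash
python3 w.py; python3 - <<'E'
from h import *
a=imaging.capture("scene")[150:310,140:340];b=imaging.capture("side")[150:290,140:340]
cv2.imwrite("pics/e.png",np.vstack([cv2.resize(x,None,fx=2,fy=2) for x in(a,b)]))
E
```

```text
t 12.6 toolF [ -1.66 -12.91  -6.3 ] std [0.1 0.6 0.5] rad,tan mm 105.0 0.3 heading 0.431 q_est 0.566 gap 0.0244 z 0.0655
```

View pics/e.png

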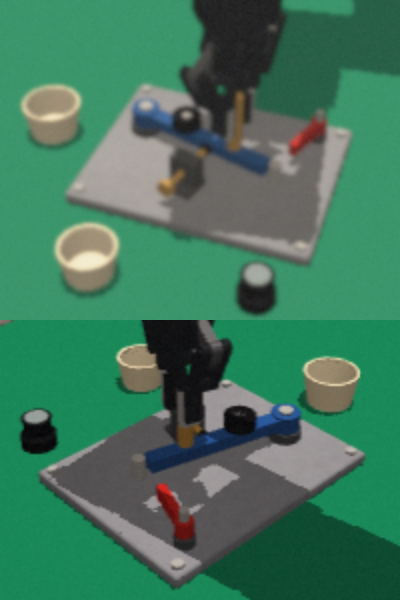

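The crop shows the blue bar against the screw tip (crop pixel about (205,150)). The roller is past the red pawl, which has sprung back, and the pots and loupe haven't moved. The push is holding steady at about 13 N, so I'll hand in.

```bash
python3 -c "
from cell import workorder; print(workorder.sign_off())"
```

```text
the job is handed in; nothing more can be done
None
```

The tensioner arm was pushed past the pawl's click to the stop screw, met at about q = 0.57, and handed in while held there with about 5 N more than the spring needs; the pots and loupe were not touched.

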